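# Turn over the plate stage and lock it

### The arm

A 7-joint arm with a two-finger parallel gripper is mounted at the origin on a cart in front of the work surface, level with it; the furniture and walls round the work are solid. World frame = base frame: x ahead of the robot, y to its left, z up, the work surface at z = 0. Lengths are in m, angles in rad, forces in N, time in s.
With the tool pointing down it reaches from about 0.425 to 0.925 m from the base axis. Payload 6.8 kg.
Tool frame: the origin (TCP) lies at the very end of the fingers, on their centre line; the grasp point (between the pads) lies 19 mm behind it; z points along the fingers, y is the line along which they close (so a half turn about z gives the same grasp; the last joint's range is limited). The gripper opens to 85 mm and grips with 20 to 120 N. Pads are 22 mm wide; open, the fingers measure 114 mm over their backs; the gripper's body (76 mm by 85 mm) begins 54 mm behind the grasp point. The pads swing forward as they close: fully open they stand 13 mm farther back than shut.
Start: joints at [1.199, 0.477, 0.022, 1.555, -0.011, 1.109, -0.083], TCP at [0.176, -0.652, 0.231] pointing down, gripper open.
Joint ranges: [-2.96, 2.96], [-0.34, 2.1], [-1.41, 1.46], [0.24, 2.44], [-1.37, 4.51], [0.17, 1.92], [-2.96, 2.96]. Speed limits (rad/s): [2.39, 2.39, 3.14, 3.14, 3.14, 3.14, 3.14].

### API

Orientations are given as a unit quaternion [x, y, z, w].
In Python, from bench import arm, kinematics, cams, nets, readout gives the robot as it stands. The module is installed in compiled form; this text tells all that it offers. Calls block until the motion is done:
- arm.movep(position, orientation): joint-space move of the TCP to a pose.
- arm.move_linear(position, attitude=None, velocity=0.15): straight line of the TCP; attitude=None keeps the orientation; velocity is the mean speed in m/s.
- arm.move_joints(angles): joint-space move.
- arm.grip(opening): opening from 0.0 (shut) to 1.0 (fully open); the grip force is fixed at half the most; returns when the fingers have stopped.
- arm.wait(seconds).
- kinematics.solve_ik(position, orientation): joint angles nearest the present ones, or None.
- cams.capture(name): name is "side" or "top"; returns (picture, depth): 384x512x3 uint8, red, green, blue; 384x512 float32, m along the optical axis (not along the pixel's ray), 0 where there is no reading.
- cams.calibration(name): a dict with "vfov" (degrees; the focal length in pixels is half the picture's height over the tangent of half this angle, whatever the lens; pixels are square), "cx", "cy" (the principal point, pixels), "dist" ([k1, k2, p1, p2, k3] as OpenCV has them; the pictures are not rectified), "extrinsics" (4x4, takes a point from camera to world coordinates). Camera axes: x right, y down, z forward; pixel columns grow to the right and rows downward; lengths in m; the calibration is good to about 2 mm. A picture is of the moment at which its call begins. calibration takes no time and is no camera call.
A pose or a line that the arm cannot do raises arm.MotionError and nothing moves.
- arm.job_done(): hands the job in; it is judged then, once.
Trained networks look in the newest picture that a camera, given by its name, has taken for a name from the list of things; names that differ only in an ending like _2 or _b are one class to them, and where a whole thing is asked for, a point or a joint stands for the part that bears it (a point fixed in the world has none). Each returns a list of dicts, best first, with "score" (0 to 1); they miss things now and then, are a little off and sometimes report something else, mostly with a low value. They report only what shows in the picture. A call takes as long as a camera call.
- nets.boxes_of(camera, target): "box" ([left, top, right, bottom] in pixels, round what is visible of it).
- nets.regions_of(camera, target): "pixels" (384x512 bool, what is visible of it) and "box" ([left, top, right, bottom] in pixels, round what is visible of it).
Readings, each from a call of its own:
- readout.read_time_s(): time.
- readout.read_joint_positions(): joint angles.
- readout.read_qd(): joint speeds.
- readout.read_joint_torque(): joint torques, N m.
- readout.read_tcp_pos(): TCP position.
- readout.read_ee_rot(): TCP orientation.
- readout.read_force(): force on the tool from outside, world axes, zero at the start.
- readout.read_wrist_torque(): the same for the moment, N m.
- readout.read_grip_width(): opening from 0.0 (shut) to 1.0 (fully open).
- readout.read_gripper_force(): force on a finger pad.
Only numpy, scipy, OpenCV 4.12 (cv2) and the standard library are available. Lean on these libraries where they do the work, as an engineer would, in place of code of your own. Each camera call takes 0.05 s, during which the arm holds its last target. There are 200 camera calls.

### The job

Present the other face of the plate held in the turn-over stage: pull the stage's black lock grip all the way back to its stop, swing the plate frame right over to the other side by its handle and lower it gently without ever letting it drop, then slide the lock grip fully home again so that it locks the frame. Leave the beaker, check weight, vial and dish that stand beside the stage where they are.

Things in the scene. Friction and masses are not known exactly. Their poses are not given: they have to be found in the camera images.
- stage: Turn-over stage, fixed, plain aluminium. Base 260 x 170 x 10 mm (x -180 to +80, y +-85). Origin on the worktop under the frame's hinge line; x runs along the hinge, away from the lock and the robot; y left, z up. Hinge axis: y = 0, 58 mm high. Pillars at x = +-64 are 81 mm high. An H-shaped fork at x = -89 to -79 turns with the frame, up to 100 mm high.
- frame (a joint): Hinge of the plate frame: flat white plate in an aluminium frame, 114 (along hinge) x 59 x 8 mm, 0.25 kg. 0 = flat on the stage's +y side (start, raised spots up), pi/2 = upright, pi = flat on the -y side (ribs up); stops at 0 and pi. Turns freely, so it falls if let go on the way. Turns only with the lock drawn back over 18 mm; locked it has 0.06 rad of play.
- frame_handle (a point): Middle of the handle bar at the frame's outer edge: round steel bar, 10 mm thick, parallel to the hinge, 120 mm from its axis, 64 mm long between two 9 mm side arms, 39 mm free gap between bar and frame. In the stage frame x = 0, y = +120 mm (joint 0) or -120 mm (joint pi), z = 58 mm when flat. The bar can turn between the gripper's pads.
- lock (a joint): Sliding lock whose bolt enters the fork. 0 = fully home (locked, towards the stage's +x), 0.030 m = fully back at its stop (towards the stage's -x, away from the frame). Starts at or near home. Stays where it is left; friction about 2.5 N. Moves along the stage's x only. The bolt enters only when the frame lies flat at 0 or pi.
- lock_grip (a point): Centre of the top of the lock's black upright grip, 81.5 mm above the worktop. Grip block: 22 mm along the stage's x, 16 mm along its y, 46 mm free height above its steel shoe (shoe top 35.5 mm above the worktop). In the stage frame x = -122 mm minus the lock joint's value, y = 0.
- beaker_small: Small clear beaker, 58 mm wide, 59 mm high, beside the stage; origin under its middle. Bystander.
- cal_weight: Steel check weight, 27 mm wide, 48 mm high; origin under its middle. Bystander.
- vial_3: Small capped glass vial, 25 mm wide, 51 mm high; origin under its middle. Bystander.
- petri_dish: Flat clear dish, 62 mm wide, 12 mm high; origin under its middle. Bystander.

How it is judged:
By the outcome, as a careful person would: the job done as asked, in the order asked, and still so for the second after the job is handed in, with the robot touching nothing.
It also fails if it takes over 70 s, if anything falls off the work surface, if the arm or the gripper's body presses on something with over 40 N, if the wrist force passes 120 N, or if a joint passes its speed limit or range.

## Working session

There is one attempt and no reset: what is moved stays moved. The work goes in short steps, each a Python script; the robot and the scene stay as the last script left them, time stands still between calls to the robot, and variables do not carry over. Pictures are saved under pics/ and viewed, at most 10 in all, crops included, and the job is handed in when it is done.

```bash
mkdir -p pics
cat > h.py <<'E'
import numpy as np, cv2
from bench import arm, kinematics, cams, nets, readout
from scipy.spatial.transform import Rotation as R
def cal(n):
    c=cams.calibration(n); f=192/np.tan(np.radians(c["vfov"])/2)
    return np.array([[f,0,c["cx"]],[0,f,c["cy"]],[0,0,1]]),np.array(c["dist"],float),np.array(c["extrinsics"])
def pts(n,depth,mask):
    K,D,E=cal(n); v,u=np.nonzero(mask&(depth>0)); z=depth[v,u]
    p=cv2.undistortPoints(np.c_[u,v].astype(float)[:,None],K,D)[:,0]
    return np.c_[p*z[:,None],z]@E[:3,:3].T+E[:3,3]
E
python3 - <<'E'
from h import *
ims=[]
for n in("top","side"):
    im,d=cams.capture(n); np.savez(f"{n}0.npz",im=im,d=d); cv2.imwrite(f"pics/{n}0.png",im[...,::-1])
    print(n,np.round(cal(n)[2],3).tolist(),cal(n)[0][0,0])
    for t in("lock_grip","frame_handle","stage","beaker_small","cal_weight","vial_3","petri_dish"):
        r=nets.regions_of(n,t)
        for q in r[:2]:
            P=pts(n,d,q["pixels"])
            print(t,round(q["score"],2),np.round(q["box"]),len(P),np.round(np.median(P,0),3) if len(P) else '',np.round(np.percentile(P,[2,98],axis=0),3).tolist() if len(P) else '')
E
```

```text
top [[-0.001, -0.991, 0.133, 0.498], [-1.0, 0.004, 0.024, 0.05], [-0.024, -0.133, -0.991, 1.08], [0.0, 0.0, 0.0, 1.0]] 387.58907302138886
lock_grip 0.48 [271. 236. 283. 260.] 171 [0.483 0.033 0.037] [[0.461, 0.019, 0.027], [0.506, 0.048, 0.085]]
frame_handle 0.97 [238. 175. 298. 241.] 1445 [0.609 0.043 0.062] [[0.518, -0.008, 0.009], [0.665, 0.119, 0.091]]
stage 0.6 [238. 176. 320. 279.] 5938 [0.553 0.018 0.012] [[0.427, -0.079, 0.004], [0.67, 0.114, 0.08]]
beaker_small 0.64 [209. 211. 226. 232.] 299 [0.561 0.191 0.019] [[0.539, 0.162, 0.015], [0.581, 0.21, 0.059]]
beaker_small 0.52 [241. 175. 320. 278.] 6019 [0.556 0.019 0.012] [[0.428, -0.077, 0.001], [0.675, 0.117, 0.08]]
cal_weight 0.56 [233. 153. 243. 166.] 70 [0.725 0.132 0.037] [[0.717, 0.122, 0.019], [0.736, 0.143, 0.052]]
vial_3 0.65 [334. 242. 348. 255.] 78 [ 0.485 -0.133  0.049] [[0.474, -0.145, 0.009], [0.495, -0.126, 0.055]]
petri_dish 0.76 [343. 178. 366. 209.] 441 [ 0.642 -0.186  0.004] [[0.613, -0.215, -0.001], [0.67, -0.155, 0.014]]
side [[-0.853, -0.209, 0.479, 0.16], [-0.522, 0.338, -0.783, 0.79], [0.002, -0.918, -
[... 448 characters left out ...]
[0.534, 0.163, 0.004], [0.581, 0.213, 0.058]]
beaker_small 0.22 [222. 202. 316. 243.] 1857 [0.592 0.038 0.061] [[0.51, -0.035, 0.008], [0.668, 0.127, 0.095]]
cal_weight 0.51 [185. 223. 197. 251.] 288 [0.724 0.143 0.023] [[0.715, 0.105, -0.001], [0.774, 0.15, 0.048]]
vial_3 0.7 [305. 216. 336. 255.] 526 [0.475 0.039 0.039] [[0.457, 0.014, 0.011], [0.513, 0.05, 0.081]]
vial_3 0.68 [346. 205. 357. 227.] 198 [ 0.477 -0.129  0.026] [[0.469, -0.139, 0.004], [0.49, -0.124, 0.051]]
petri_dish 0.73 [304. 217. 335. 249.] 549 [0.476 0.039 0.038] [[0.458, -0.045, 0.009], [0.52, 0.05, 0.081]]
petri_dish 0.69 [287. 196. 310. 207.] 226 [ 0.641 -0.19   0.005] [[0.609, -0.215, 0.001], [0.668, -0.151, 0.013]]
```

View pics/top0.png

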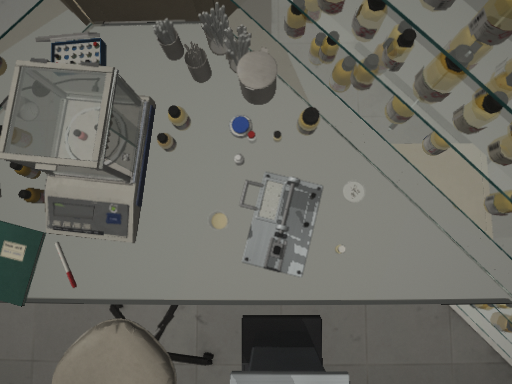

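View pics/side0.png

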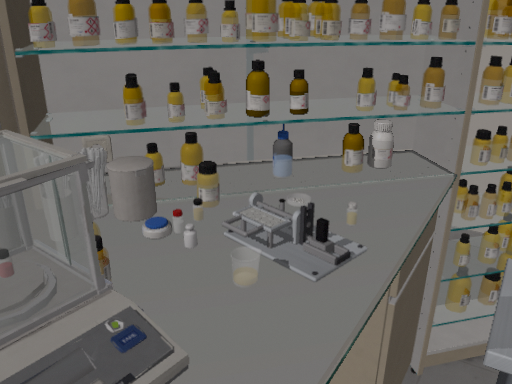

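Run:
```python
from h import *
o=np.load("top0.npz");im,d=o["im"],o["d"]
K,D,E=cal("top")
c=im[160:290,190:370]; cv2.imwrite("pics/crop_top.png",cv2.resize(c,None,fx=4.4,fy=4.4,interpolation=cv2.INTER_CUBIC)[...,::-1])
o2=np.load("side0.npz");c=o2["im"][185:295,215:375];cv2.imwrite("pics/crop_side.png",cv2.resize(c,None,fx=5,fy=5,interpolation=cv2.INTER_CUBIC)[...,::-1])
full=np.ones(d.shape,bool)
for n,dd in(("top",d),("side",o2["d"])):
    P=pts(n,dd,full&(dd>0))
    s=(P[:,0]>.4)&(P[:,0]<.69)&(P[:,1]>-.12)&(P[:,1]<.14);P=P[s]
    t=P[np.abs(P[:,2])<.004]; print(n,"table z",np.median(t[:,2]) if len(t) else None, np.std(t[:,2]))
    b=P[(P[:,2]>.0065)&(P[:,2]<.016)]
    print(len(b),np.median(b[:,2]),cv2.minAreaRect(b[:,:2].astype(np.float32)))
```

```text
top table z 0.0005734529674930045 0.0017470629280215903
3751 0.010901992488104861 ((0.5474079251289368, 0.024345844984054565), (0.2575609087944031, 0.2780926823616028), 81.49604797363281)
side table z 0.0006852245680313285 0.001164936202028423
2802 0.010431658840858699 ((0.5499259829521179, 0.01655268669128418), (0.17060375213623047, 0.26014941930770874), 76.17564392089844)
```

View pics/crop_top.png

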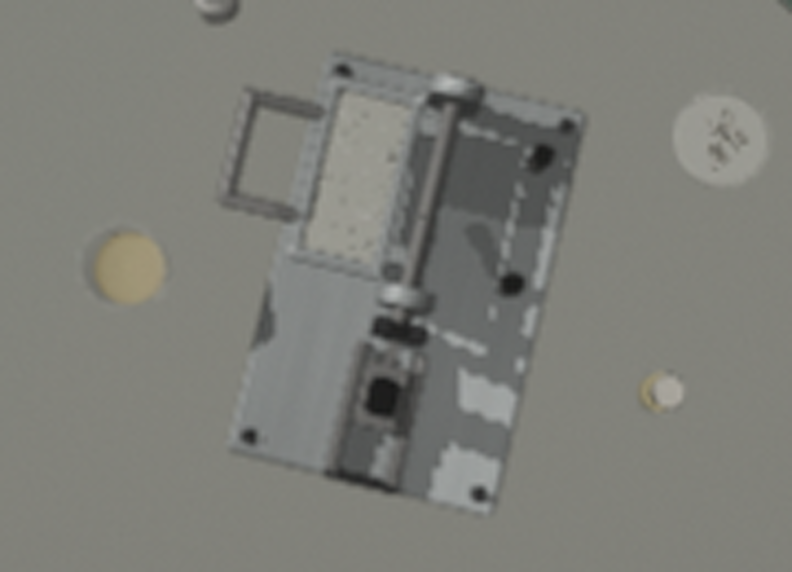

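View pics/crop_side.png

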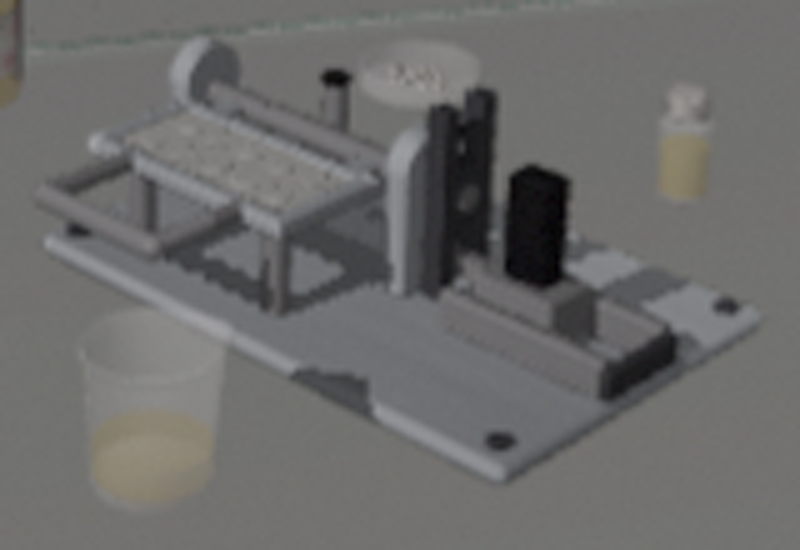

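```bash
cat >> h.py <<'E'
def proj(n,p):
    K,D,E=cal(n); Ei=np.linalg.inv(E)
    return cv2.projectPoints(np.atleast_2d(p).astype(float),cv2.Rodrigues(Ei[:3,:3])[0],Ei[:3,3],K,D)[0][:,0]
def S(pose,p):
    p=np.atleast_2d(p)/1000.; r=R.from_euler('z',pose[2]).as_matrix()
    return p@r.T+[pose[0],pose[1],0]
E
python3 - <<'E'
from h import *
from scipy.optimize import least_squares
T=[((335,55),(80,85,10)),((583,118),(80,-85,10)),((490,515),(-180,-85,10)),((232,447),(-180,85,10)),((235,148),(0,120,63)),((382,397),(-122,0,81.5))]
Sd=[((45,243),(80,85,10)),((500,470),(-180,85,10)),((760,313),(-180,-85,10)),((540,174),(-122,0,81.5))]
def prep(L,s,ox,oy): return (np.array([l[0] for l in L])+.5)/s-.5+[ox,oy], np.array([l[1] for l in L],float)
ut,pt=prep(T,4.4,190,160); us,ps=prep(Sd,5,215,185)
def f(v,a=1,b=1):
    q,w=pt.copy(),ps.copy(); q[-1,0]-=v[3];w[-1,0]-=v[3]
    return np.r_[(a*(proj("top",S(v,q))-ut)).ravel(),(b*(proj("side",S(v,w))-us)).ravel()]
for a,b in((1,1),(1,0),(0,1)):
    r=least_squares(f,[.58,0,-.24,0],args=(a,b),x_scale=[.1,.1,.1,10]); print(np.round(r.x,4)); print(np.round(f(r.x),1))
r=least_squares(f,[.58,0,-.24,0],x_scale=[.1,.1,.1,10]).x
np.save("pose.npy",r)
print(S(r,[[0,120,58],[0,-120,58],[-122,0,81.5]]))
# depth checks
for n in("top","side"):
    o=np.load(n+"0.npz");P=pts(n,o["d"],np.ones((384,512),bool)); Q=(P-[r[0],r[1],0])@R.from_euler('z',r[2]).as_matrix()*1000
    b=Q[(np.abs(Q[:,2]-58)<9)&(Q[:,1]>108)&(Q[:,1]<135)&(np.abs(Q[:,0])<28)]; print(n,"bar",len(b),np.median(b,0),np.percentile(b,[5,95],axis=0))
    g=Q[(Q[:,2]>50)&(Q[:,2]<100)&(abs(Q[:,1])<25)&(Q[:,0]<-100)&(Q[:,0]>-170)];print("grip",len(g),np.median(g,0),np.percentile(g,[4,96],axis=0))
    w=Q[(Q[:,2]>7)&(Q[:,2]<13)&(Q[:,0]>-200)&(Q[:,0]<100)&(abs(Q[:,1])<100)];print("base",np.percentile(w,[.5,99.5],axis=0))
E
```

```text
[ 6.0020e-01  1.5000e-03 -2.5040e-01  1.7757e+00]
[-1.6 -1.1  1.3 -0.8  0.5  1.2 -1.6  0.9  0.7 -0.2  0.1  0.4 -1.3 -1.9
  0.2  0.2  1.3 -0.5 -0.3 -0.1]
[ 0.6002  0.0012 -0.2507  1.0572]
[-1.5 -1.1  1.4 -0.8  0.6  1.2 -1.5  0.9  0.8 -0.3  0.2  0.1 -1.3 -2.
  0.2  0.1  1.3 -0.5 -0.6 -0.2]
[ 0.5999  0.0026 -0.249   2.3687]
[-2.  -1.   0.8 -0.8  0.2  1.3 -1.9  1.1  0.2 -0.1 -0.4  0.7 -1.5 -1.6
  0.2  0.5  1.3 -0.3 -0.1  0.2]
[[ 0.62991341  0.11775611  0.058     ]
 [ 0.57043583 -0.11475715  0.058     ]
 [ 0.48198038  0.03173392  0.0815    ]]
top bar 76 [  0.49926177 118.47932185  62.77737436] [[-25.54763608 114.16052074  59.03127908]
 [ 25.63583001 123.24667996  65.84778536]]
grip 57 [-124.16288503    1.30491464   81.51114062] [[-133.27044873   -6.54194507   77.13138099]
 [-114.37658644    9.21281933   85.06841663]]
base [[-177.13311718  -82.8983765     7.11326522]
 [  78.21691257   82.6863955    12.9687276 ]]
side bar 116 [  1.06968837 124.10422585  60.95494282] [[-25.54795246 114.24625376  55.86848145]
 [ 26.93035387 126.13351217  63.28384232]]
grip 211 [-130.51622032    6.6408759    67.6380115 ] [[-136.5848578    -3.91657202   51.50813639]
 [-116.93427754   10.15141362   81.63003317]]
base [[-180.9399199   -80.01223871    7.19849506]
 [  71.96497394   85.92625232   12.90385679]]
```

```bash
cat >> h.py <<'E'
POSE=np.array([.6002,.0015,-.2504])
def Q(flip): return (R.from_euler('z',POSE[2]+flip*np.pi)*R.from_euler('x',np.pi)).as_quat()
def W(x,y,z): return S(POSE,[x,y,z])[0]
SX=np.array([np.cos(POSE[2]),np.sin(POSE[2]),0]); SY=np.array([-SX[1],SX[0],0])
def F():
    f=np.array(readout.read_force()); return np.array([f@SX,f@SY,f[2]])
E
python3 - <<'E'
from h import *
print(readout.read_ee_rot(),readout.read_time_s(),F(),readout.read_grip_width())
for fl in(0,1):
    for p in((-122,0,200),(-124,0,48),(-154,0,48),(0,120,39),(0,0,159),(0,-120,39),(0,-120,140)):
        q=kinematics.solve_ik(W(*p),Q(fl)); print(fl,p,None if q is None else np.round(q,2))
for n in("top","side"):
    P=pts(n,np.load(n+"0.npz")["d"],np.ones((384,512),bool)); P=P[(P[:,2]>.08)&(P[:,2]<.9)&(P[:,0]>0)]
    a=np.degrees(np.arctan2(P[:,1],P[:,0])); r=np.hypot(P[:,0],P[:,1])
    for k in range(-90,40,10):
        m=(a>=k)&(a<k+10)&(r>.25)
        if m.sum()>5: i=np.argsort(r[m])[5]; print(n,k,np.round(P[m][i],2))
E
```

```text
[9.91320441e-01 1.31467789e-01 2.67171772e-05 6.40175222e-05] 0.8 [ 0.26149953  0.00926093 -0.03997836] 0.9995569785649419
0 (-122, 0, 200) [ 0.34  0.25 -0.61  2.    0.18  0.94 -2.19]
0 (-124, 0, 48) [ 0.1   0.46 -0.36  2.13  0.28  0.59 -2.28]
0 (-154, 0, 48) [ 0.1   0.43 -0.38  2.19  0.3   0.56 -2.33]
0 (0, 120, 39) [-0.05  0.67 -0.32  1.76  0.29  0.76 -2.34]
0 (0, 0, 159) [ 0.2   0.46 -0.4   1.79  0.22  0.93 -2.11]
0 (0, -120, 39) [ 0.19  0.57 -0.12  1.91  0.11  0.66 -1.83]
0 (0, -120, 140) [ 0.25  0.44 -0.21  1.86  0.12  0.86 -1.83]
1 (-122, 0, 200) [ 0.64  0.35 -0.99  1.99  0.35  0.99  0.8 ]
1 (-124, 0, 48) [ 0.4   0.55 -0.74  2.11  0.58  0.69  0.6 ]
1 (-154, 0, 48) [ 0.45  0.54 -0.82  2.17  0.63  0.69  0.51]
1 (0, 120, 39) [ 0.19  0.75 -0.67  1.74  0.59  0.87  0.57]
1 (0, 0, 159) [ 0.46  0.55 -0.77  1.77  0.44  1.01  0.84]
1 (0, -120, 39) [ 0.57  0.66 -0.64  1.89  0.55  0.78  0.95]
1 (0, -120, 140) [ 0.61  0.52 -0.68  1.83  0.4   0.93  1.07]
top -50 [ 0.51 -0.46  0.19]
top -40 [ 0.53 -0.43  0.19]
top -30 [ 0.61 -0.35  0.19]
top -20 [ 0.71 -0.26  0.57]
top -10 [ 0.66 -0.01  0.08]
top 0 [0.47 0.03 0.08]
top 10 [0.82 0.29 0.08]
top 20 [0.7  0.39 0.18]
top 30 [0.6  0.47 0.08]
side -90 [ 0.32 -1.82  0.24]
side -80 [ 0.25 -0.71  0.19]
side -70 [ 0.33 -0.62  0.33]
side -60 [ 0.43 -0.53  0.19]
side -50 [ 0.46 -0.5   0.19]
side -40 [ 0.53 -0.43  0.18]
side -30 [ 0.61 -0.34  0.19]
side -20 [ 0.71 -0.25  0.38]
side -10 [ 0.66 -0.01  0.08]
side 0 [0.47 0.04 0.08]
side 10 [0.82 0.29 0.08]
side 20 [0.7  0.39 0.18]
side 30 [0.65 0.41 0.08]
```

Run:
```python
from h import *
p=np.array(readout.read_tcp_pos())
arm.move_linear([.14,-.48,.26],velocity=.2)
arm.movep(W(-124,0,170),Q(0))
arm.grip(.5)
print(readout.read_time_s(),readout.read_joint_positions(),F())
arm.move_linear(W(-124,0,50),velocity=.1)
print(F())
im,d=cams.capture("side"); cv2.imwrite("pics/s1.png",cv2.resize(im[120:300,200:400],None,fx=3,fy=3)[...,::-1])
print(readout.read_time_s(),readout.read_tcp_pos(),W(-124,0,50))
```

```text
4.5583 [ 0.46901352  0.33073858 -0.78199312  2.02890989  0.29758     0.89575277
 -2.29582171] [-0.80388749  0.63203642  0.47525233]
[-1.00518829 -0.49116844  0.3067141 ]
5.9583 [0.48059395 0.03225412 0.05057245] [0.48006714 0.03222615 0.05      ]
```

View pics/s1.png

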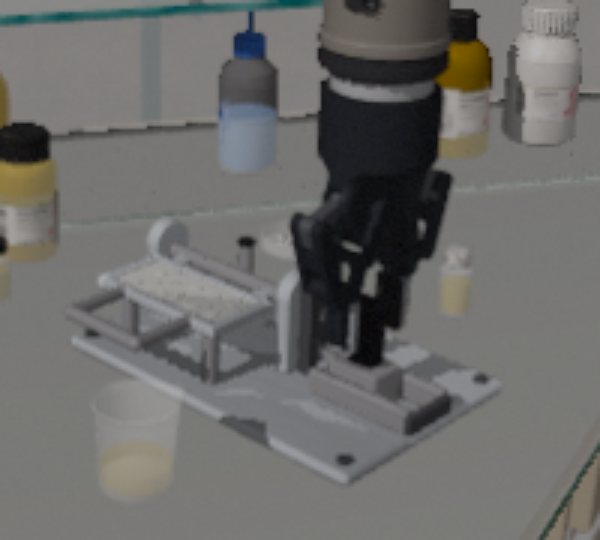

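The picture shows the two fingers either side of the black grip (about (370,325)), along the stage's y, clear of the fork.

Run:
```python
from h import *
arm.grip(0.0)
print("grip",readout.read_grip_width()*85,readout.read_gripper_force(),F())
z=50
arm.move_linear(W(-148,0,z),velocity=.06); print(-148,F())
for x in np.arange(-150,-161,-1.):
    arm.move_linear(W(x,0,z),velocity=.03); f=F(); print(x,np.round(f,1),np.round((np.array(readout.read_tcp_pos())-[*POSE[:2],0])@SX*1000,1))
    if f[0]>12: break
print(readout.read_time_s(),readout.read_grip_width()*85)
im,d=cams.capture("side"); cv2.imwrite("pics/s2.png",cv2.resize(im[150:290,210:380],None,fx=3.5,fy=3.5)[...,::-1])
```

```text
grip 15.219971567002226 59.17929410934448 [-1.22200682  3.21472003  5.27202787]
-148 [-1.54402368  2.22697389  9.98313083]
-150.0 [-0.3  2.9  8.6] -150.5
-151.0 [0.7 2.1 5.8] -151.2
-152.0 [2.1 2.7 6.8] -151.9
-153.0 [5.  3.3 2.4] -152.0
-154.0 [ 8.6  3.  -0.8] -152.1
-155.0 [11.3  3.2 -3.8] -152.2
-156.0 [14.7  2.6 -7.5] -152.2
8.6083 15.21893110708531
```

View pics/s2.png

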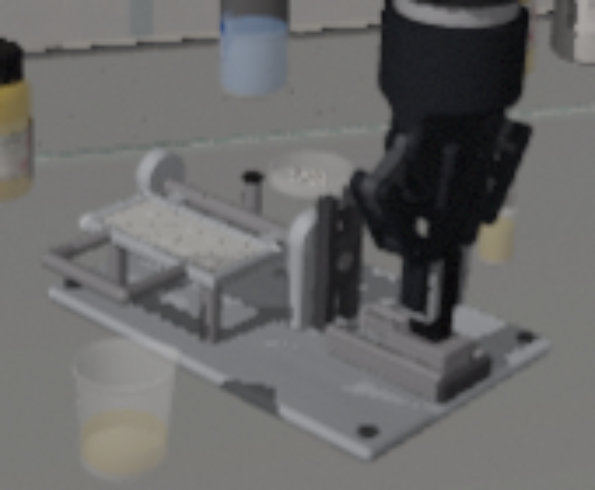

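The lock is at its stop: the grip has stopped at x = -152 while the force rises. Next I take the handle.

Run:
```python
from h import *
arm.move_linear(W(-152.2,0,50),velocity=.03)
arm.grip(.5)
arm.move_linear(W(-152.2,0,150),velocity=.2)
arm.grip(.38)
arm.movep(W(0,120,150),Q(0)); print(readout.read_time_s(),F())
arm.move_linear(W(0,120,41),velocity=.1); print("down",F())
im,d=cams.capture("side"); cv2.imwrite("pics/s3.png",cv2.resize(im[150:290,210:380],None,fx=3.5,fy=3.5)[...,::-1])
print(readout.read_time_s())
```

```text
11.0333 [ 0.69400772 -0.38712887 -0.88681539]
down [ 0.20224606 -0.02960214  0.13850201]
12.325
```

View pics/s3.png

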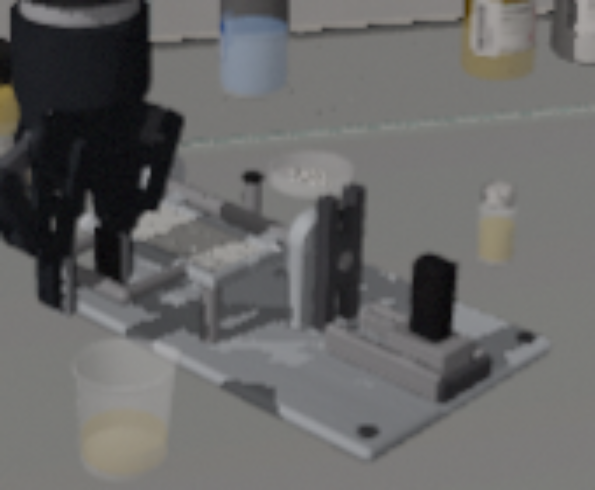

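The fingers straddle the bar (about (90,275)), one of them in the gap. Now grip and swing.

```bash
cat > swing.py <<'E'
from h import *
def go(a0,a1,n,off=0.,v=.08):
    for t in np.linspace(a0,a1,n+1)[1:]:
        c,s=np.cos(t),np.sin(t)
        arm.move_linear(W(0,(120+off)*c,41+(120+off)*s),velocity=v)
        f=F(); fr=f[1]*c+f[2]*s
        p=np.array(readout.read_tcp_pos())-[*POSE[:2],0]
        print(round(np.degrees(t)),np.round(f,1),"r",round(fr,1),"off",round(off,2),"w",round(readout.read_grip_width()*85,1),np.round([p@SX*1000,p@SY*1000,p[2]*1000],1))
        if np.linalg.norm(f)>40 or readout.read_grip_width()*85<5: print("STOP",t); break
        off+=np.clip(.08*fr,-.5,.5)
    return off
E
python3 - <<'E'
from swing import *
arm.grip(0.); print(readout.read_grip_width()*85,F())
off=go(0,np.pi*5/6,20)
print(off,readout.read_time_s())
E
```

```text
7.6404964991710855 [-0.2243289   1.64727793  2.24816799]
8 [0.7 5.  1. ] r 5.1 off 0.0 w 7.7 [  0.4 120.1  57.2]
15 [ 2.7  5.8 -2. ] r 5.1 off 0.41 w 7.4 [  0.3 117.5  72. ]
23 [ 2.1  5.5 -1.5] r 4.5 off 0.81 w 7.3 [  0.2 112.8  87.1]
30 [ 2.6  6.4 -0.3] r 5.4 off 1.17 w 7.7 [  0.3 106.3 101.5]
38 [2.  6.4 0.6] r 5.4 off 1.61 w 7.4 [  0.3  98.  115.1]
45 [0.4 6.6 5.8] r 8.8 off 2.04 w 8.0 [  0.4  87.9 128. ]
53 [-1.   6.5  7.7] r 10.1 off 2.54 w 7.4 [  0.4  76.4 139.2]
60 [-0.2  6.7  9.2] r 11.3 off 3.04 w 7.6 [  0.5  63.5 148.8]
68 [-0.3  6.6 10.4] r 12.1 off 3.54 w 7.7 [  0.5  49.4 156.6]
75 [-2.5  6.9 12.9] r 14.2 off 4.04 w 7.5 [  0.6  34.3 162.6]
83 [-2.4  3.  15.4] r 15.7 off 4.54 w 7.5 [  0.6  16.3 166.1]
90 [-0.3 -0.3  9.9] r 9.9 off 5.04 w 7.4 [  0.5  -1.7 166.4]
98 [ 0.9 -0.8  7. ] r 7.1 off 5.54 w 7.6 [  0.4 -19.  165.3]
105 [ 2.8 -0.2  2.9] r 2.8 off 6.04 w 7.4 [  0.4 -34.3 162.3]
113 [5.3 1.9 0.6] r -0.2 off 6.26 w 7.3 [  0.3 -48.9 157.2]
120 [ 4.8  2.  -0.5] r -1.5 off 6.25 w 7.3 [  0.4 -63.5 149.9]
128 [ 7.2  5.8 -3.8] r -6.6 off 6.13 w 7.2 [  0.4 -75.9 140.2]
135 [ 6.7  5.  -2.6] r -5.4 off 5.63 w 7.1 [  0.5 -88.1 129. ]
143 [ 7.4  5.1 -2. ] r -5.3 off 5.2 w 7.4 [  0.5 -98.5 116.4]
150 [ 7.3  7.2 -1.6] r -7.0 off 4.78 w 7.1 [   0.5 -106.9  102.4]
4.280200213413329 19.7333
```

Run:
```python
from swing import *
off=go(np.pi*5/6,np.pi*.985,6,4.3,.06)
y=-(120+off); z=41+120*np.sin(np.pi*.985)
for k in range(14):
    f=F()
    if f[2]>14: break
    z-=1; y+=np.clip(.08*f[1],-.4,.4); arm.move_linear(W(0,y,z),velocity=.03)
    print(round(z,1),round(y,1),np.round(F(),1),round(readout.read_tcp_pos()[2]*1000,1))
im,d=cams.capture("side"); cv2.imwrite("pics/s4.png",cv2.resize(im[150:290,210:380],None,fx=3.5,fy=3.5)[...,::-1])
print(readout.read_time_s(),readout.read_grip_width()*85)
```

```text
155 [ 7.1  6.7 -3.4] r -7.5 off 4.3 w 7.4 [   0.5 -111.1   93.4]
159 [5.7 7.5 0.1] r -7.0 off 3.8 w 7.1 [   0.6 -114.    84.5]
164 [ 7.   7.5 -0.8] r -7.4 off 3.3 w 7.2 [   0.6 -116.6   75. ]
168 [ 7.1  7.9 -1.8] r -8.1 off 2.8 w 7.7 [   0.5 -118.3   65.3]
173 [6.2 8.6 1.2] r -8.3 off 2.3 w 7.3 [   0.5 -118.8   55.9]
177 [ 1.9  7.8 12.6] r -7.2 off 1.8 w 7.3 [   1.4 -118.9   48.1]
45.7 -120.9 [-0.4  5.2 21.4] 47.9
21.9167 7.341402608281615
```

View pics/s4.png

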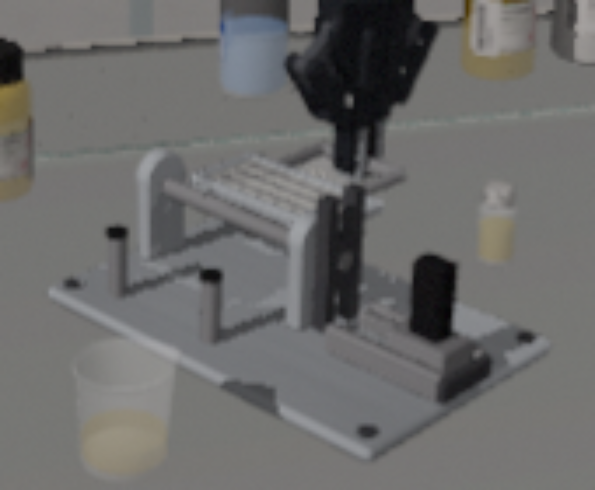

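Run:
```python
from h import *
for n in("side","top"):
    im,d=cams.capture(n); P=pts(n,d,np.ones((384,512),bool)); q=(P-[*POSE[:2],0])@R.from_euler('z',POSE[2]).as_matrix()*1000
    for lo,hi in((-45,-30),(-60,-45),(-78,-60)):
        m=(q[:,1]>lo)&(q[:,1]<hi)&(q[:,2]>45)&(q[:,2]<80)&(abs(q[:,0])<50); print(n,lo,m.sum(),np.median(q[m,2]).round(1))
    m=(abs(q[:,1]+120)<8)&(q[:,2]>45)&(q[:,2]<80)&(abs(q[:,0])<36)&(abs(q[:,0])>18); print("bar",m.sum(),np.percentile(q[m,2],[10,50,90]))
```

```text
side -45 108 60.3
side -60 103 60.4
side -78 100 60.9
bar 38 [57.69889889 61.32400413 62.9161049 ]
top -45 217 61.5
top -60 212 61.2
top -78 171 62.0
bar 22 [59.94151498 62.40628174 65.74794072]
```

The frame lies flat (z the same over its width), so release it and close the lock.

Run:
```python
from h import *
arm.grip(.38)
arm.move_linear(W(0,-120,150),velocity=.12)
arm.grip(.5)
arm.movep(W(-152,0,150),Q(0))
arm.move_linear(W(-152,0,50),velocity=.1); print(readout.read_time_s(),F())
arm.grip(0.); print(readout.read_grip_width()*85,F())
arm.move_linear(W(-126,0,50),velocity=.05); print(F())
for x in np.arange(-125,-112,1.):
    arm.move_linear(W(x,0,50),velocity=.03); f=F(); print(x,np.round(f,1),np.round((np.array(readout.read_tcp_pos())-[*POSE[:2],0])@SX*1000,1))
    if f[0]<-16: break
print(readout.read_time_s())
```

```text
25.6083 [-0.03789449  0.50040456  0.31689739]
15.134620187304115 [-0.74119099  1.69029728  5.94355325]
[0.39221152 1.8513229  6.00707711]
-125.0 [-1.7  1.7  7.5] -124.6
-124.0 [-1.6  2.2  9. ] -123.8
-123.0 [-1.4  2.2  8.8] -122.8
-122.0 [-1.3  1.3  9.4] -121.8
-121.0 [-4.   2.4 11.1] -121.5
-120.0 [-7.2  1.4 14.8] -121.5
-119.0 [-9.6  1.3 18.5] -121.4
-118.0 [-13.6   1.8  21.2] -121.3
-117.0 [-15.8   1.8  25.4] -121.2
-116.0 [-19.    0.6  27.2] -121.1
29.125
```

Run:
```python
from h import *
arm.move_linear(W(-121.3,0,50),velocity=.03); print(F())
arm.grip(.5)
arm.move_linear(W(-121.3,0,170),velocity=.15)
arm.movep([.35,-.3,.3],Q(0)); arm.wait(.3)
ims=[]
for n in("top","side"):
    im,d=cams.capture(n); P=pts(n,d,np.ones((384,512),bool)); q=(P-[*POSE[:2],0])@R.from_euler('z',POSE[2]).as_matrix()*1000
    g=q[(q[:,2]>75)&(q[:,2]<100)&(abs(q[:,1])<20)&(q[:,0]<-100)&(q[:,0]>-170)];print(n,"grip",len(g),np.percentile(g[:,0],[4,50,96]) if len(g) else '')
    m=(abs(q[:,1]+120)<8)&(q[:,2]>45)&(q[:,2]<80)&(abs(q[:,0])<30);print("bar",np.median(q[m],0))
    c=im[160:290,200:370] if n=="top" else im[175:300,210:380]
    ims.append(cv2.resize(c,(595,290 if n=="side" else 300)))
    for t in("beaker_small","cal_weight","vial_3","petri_dish"):
        for r in nets.boxes_of(n,t)[:2]: print(t,round(r["score"],2),np.round(r["box"]))
cv2.imwrite("pics/end.png",np.vstack(ims)[...,::-1]); print(readout.read_time_s())
```

```text
[-2.10464507  2.2873923  10.10027699]
top grip 53 [-131.50801178 -121.78538522 -112.59422571]
bar [  -0.42911855 -117.90522965   62.82416533]
beaker_small 0.8 [207. 209. 227. 234.]
vial_3 0.52 [232. 154. 243. 167.]
vial_3 0.42 [333. 243. 350. 256.]
petri_dish 0.8 [342. 180. 369. 208.]
side grip 66 [-134.13326263 -126.9539496  -115.00699925]
bar [   1.70776242 -116.00485942   60.29214301]
beaker_small 0.65 [306. 219. 332. 251.]
beaker_small 0.56 [231. 247. 261. 286.]
cal_weight 0.39 [224. 189. 366. 280.]
vial_3 0.71 [348. 203. 356. 226.]
petri_dish 0.45 [296. 196. 312. 204.]
33.0
```

View pics/end.png

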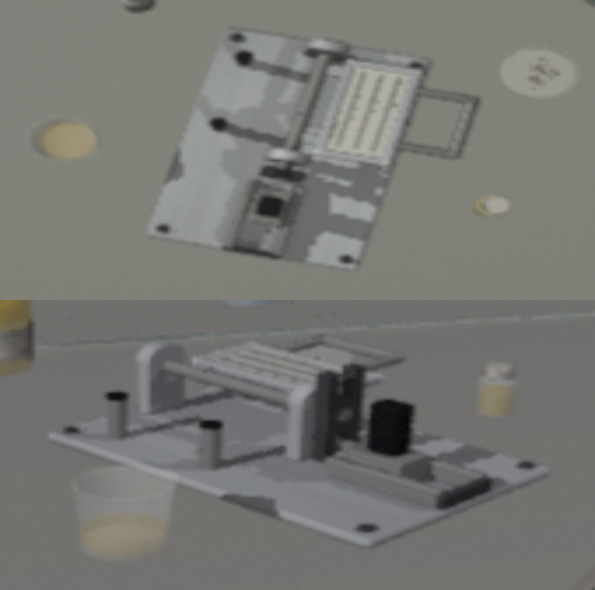

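The pictures show the frame flat on the far side with its ribs up, the lock grip home beside the fork at about (390,425), and the bystanders where they stood.

```bash
python3 -c "
from h import *
print(F(),arm.job_done())"
```

```text
the job is handed in; nothing more can be done
[ 0.62083731 -0.54460018 -0.15608704] None
```

I turned the plate frame over, lowered it under grip until it lay flat with its ribs up, and pushed the lock home to its stop; the beaker, weight, vial and dish look unmoved, and I handed the job in at about 33 s.

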